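Take the milled block out of the vise and set it on the checking plate

TASK

Pull the vise's sliding jaw open by its red knob, lift the milled aluminium block out, and set it upright on the steel checking plate with the slot in its underside over the brass key, wholly on the plate. Lower it until it sits flat before letting go.

Things in the scene. Friction and masses are not known exactly. Their poses are not given: they have to be found in the camera images.
- vise: Blue vise fixed to the bench. Origin at bench height under the middle of the gap where the block stands. x: from sliding jaw (-x) to fixed jaw (+x); y along the jaw faces; z up. Bed x -157 to +77 mm, 84 wide, top at 22 mm. Jaws 100 mm wide, tops at 55 mm: fixed x 12 to 50; sliding (closed) x -12 to -85, its lip overhanging the block's toe by 8 mm: draw it back over 15 mm before lifting.
- jaw (a joint): Opening of the sliding jaw in m: 0 closed against the block, 0.055 fully open (end stop). It slides along the vise's -x direction, with about 6 N of friction plus some damping, and stays where it is left.
- knob (a point): Centre of the red knob standing upright on the sliding jaw, on the vise's mid-line, 65 mm from the vise's origin along its -x when closed. Upright cylinder 26 mm in diameter, from 66 to 113 mm above the bench; this point is 92 mm above the bench. It moves with the jaw. The jaw's top below it is at 55 mm.
- part_centre (a point): Centre of the aluminium block (0.35 kg), 40 mm above its underside: 24 mm thick (x), 90 long (y), 80 tall (z, up). Toe 8 mm wide, 12 high along its foot at -x. Slot 22 mm wide, 14 deep across mid-underside, along x; either way round fits. Starts upright on the vise bed, axes as the vise's, top 102 mm above the bench; grip the 47 mm above the jaws, across the thickness.
- gauge_top (a point): Centre of the upper face of the fixed steel checking plate: 120 mm (x) by 130 mm (y), face 12 mm above the bench, z up. A round-topped brass key runs along x through this point: 104 mm long, 16 wide, standing 12 mm above the face. The block's slot fits over it with 3 mm to spare each side, the block's length then lying along y; seated, its centre is 40 mm above this point.
Things that resemble listed ones, but are neither listed nor needed, are in the scene too. Of the things shaped like the part that bears part_centre, the aluminium one is meant.

How it is judged:
By the outcome, as a careful person would: the job done as asked, in the order asked, and still so for the second after the job is handed in, with the robot touching nothing.
It also fails if it takes over 53 s, if anything falls off the work surface, if the arm or the gripper's body presses on something with over 40 N, if the wrist force passes 120 N, or if a joint passes its speed limit or range.

ROBOT

A 6-joint arm with a two-finger parallel gripper is mounted at the origin on a cart in front of the work surface, level with it; the furniture and walls round the work are solid. World frame = base frame: x ahead of the robot, y to its left, z up, the work surface at z = 0. Lengths are in m, angles in rad, forces in N, time in s.
With the tool pointing down it reaches from about 0.425 to 0.95 m from the base axis. Payload 3.5 kg.
Tool frame: the origin (TCP) lies on the centre line of the jaws, within the pads' length; the fingertips stand 14 mm ahead of it and the grasp point (between the pads) lies 5 mm behind it (ctrl.finger_overhang is the distance from the TCP to the fingertips, in m); z points along the fingers, y is the line along which they close (so a half turn about z gives the same grasp; the last joint's range is limited). The gripper opens to 85 mm and grips with 20 to 120 N. Pads are 22 mm wide; open, the fingers measure 114 mm over their backs; the gripper's body (76 mm by 85 mm) begins 54 mm behind the grasp point. The pads swing forward as they close: fully open they stand 13 mm farther back than shut.
Start: joints at [-1.442, 0.286, 1.577, -0, 1.279, -0.15], TCP at [0.186, -0.649, 0.245] pointing down, gripper open.
Joint ranges: [-2.77, 2.77], [-0.9, 2.22], [0.21, 2.48], [-1.53, 4.67], [0.24, 2.81], [-2.84, 2.84]. Speed limits (rad/s): [2.79, 2.79, 3.14, 3.14, 3.14, 3.14].

INTERFACE

Orientations are given as a unit quaternion [x, y, z, w].
In Python, from plant import ctrl gives the robot as it stands.
- The arm moves only by the tool send_rows, never from a script. Its argument "moves" is text: rows parted by semicolons, each of 7 numbers parted by spaces: the turn, a rotation vector about the tool's x, y, z in units of 360 degrees (1.0 is 360 degrees), then the shift along the tool's x, y, z in units of 20 cm (1.0 is 20 cm), then the gripper's target within -1 to 1 (fully open at 1, half-way at 0, shut at -1). A call has 1 to 12 rows; each row is the pose to reach, as a shift and turn from the pose commanded when the call began, along the tool's axes at that moment, turning the shorter way round; what a row does not reach only later rows make up. A row lasts 1/8 s, in which the tool goes at most 62.5 mm and 10.7 degrees, less where a joint would pass 70% of its speed; a pose out of reach is approached as far as the arm can. A call with a number of a shift or a turn outside -1 to 1 is refused whole. A call with a gripper value outside its range is refused whole. The fingers move at their own pace and stop on an object; "newtons" is the grip in N (left out, the last holds). Time passes only in rows, so rows that repeat a pose let the fingers close. It gives the time, the measured TCP pose, the force, the opening and the grip force at its end, in the units of the state.
- ctrl.get_state(): the state, without advancing time (a new reading comes with each control period).
- ctrl.read_camera(name): name is "scene" or "top"; returns a dict with "image" (400x640x3 uint8, red, green, blue), "fovy" (degrees; the focal length in pixels is half the picture's height over the tangent of half this angle, whatever the lens; pixels are square), "cx", "cy" (the principal point, pixels), "extrinsics" (4x4, takes a point from camera to world coordinates). Camera axes: x right, y up, looking along -z (the intrinsics and any distortion apply to the point x, -y, -z); pixel columns grow to the right and rows downward; lengths in m; the calibration is good to about 2 mm. A picture is of the moment at which its call begins. There is no depth.
- ctrl.sign_off(): hands the job in; it is judged then, once.
The state is a dict: "time": time; "qpos": joint angles; "dq": joint speeds; "joint_efforts": joint torques, N m; "eef_pos": TCP position; "tcp_rot": TCP orientation; "contact_force": force on the tool from outside, world axes, zero at the start; "wrist_torque": the same for the moment, N m; "opening": opening from 0.0 (shut) to 1.0 (fully open); "finger_force": force on a finger pad.
Only numpy, scipy, OpenCV 4.12 (cv2) and the standard library are available. Lean on these libraries where they do the work, as an engineer would, in place of code of your own. Each camera call takes 0.05 s, during which the arm holds its last target. There are 200 camera calls.

## Working session

There is one attempt and no reset: what is moved stays moved. The work goes in short steps, Python scripts to look and compute and a tool call to move; the robot and the scene stay as the last step left them, time stands still between calls to the robot, and variables do not carry over. Pictures are saved under pics/ and viewed, at most 10 in all, crops included, and the job is handed in when it is done.

Besides the shell and the picture viewer there is one more tool, called after "Call:" as name(argument=value, ...) on one line, values as JSON. send_rows: Moves the arm, as the interface text tells. Its arguments: {"type":"object","properties":{"moves":{"type":"string"},"newtons":{"type":"number"}},"required":["moves"]}

```bash
mkdir -p pics; ls
python3 - <<'E'
from plant import ctrl
import cv2,numpy as np
for n in("scene","top"):
    c=ctrl.read_camera(n);cv2.imwrite(f"pics/{n}0.png",c["image"][...,::-1])
    print(n,{k:(np.round(v,4).tolist() if k!="image" else 0) for k,v in c.items()})
print(ctrl.get_state())
E
```

```text
pics
scene {'image': 0, 'fovy': 52.8008, 'cx': 315.5027, 'cy': 196.2324, 'extrinsics': [[-0.7626, 0.2903, -0.5781, -0.1582], [-0.6467, -0.3215, 0.6916, 0.6883], [0.0149, 0.9013, 0.433, 0.5578], [0.0, 0.0, 0.0, 1.0]]}
top {'image': 0, 'fovy': 43.7793, 'cx': 322.9427, 'cy': 204.0762, 'extrinsics': [[0.022, 0.9986, -0.0484, 0.4048], [-0.9997, 0.0214, -0.0132, -0.0862], [-0.0121, 0.0487, 0.9987, 1.239], [0.0, 0.0, 0.0, 1.0]]}
{'time': 0.1, 'qpos': array([-1.44200993e+00,  2.87106201e-01,  1.57803716e+00,  5.69213726e-06,
        1.27860773e+00, -1.50030948e-01]), 'dq': array([-1.39596875e-03, -2.23554671e-03, -3.46116814e-03,  1.31501566e-05,
       -1.81841839e-04, -1.63403242e-03]), 'joint_efforts': array([ 1.17472504e-03, -4.07294941e+01, -2.93700510e+01, -1.54214972e-04,
        3.40467515e-03, -9.59931867e-08]), 'eef_pos': array([ 0.18570857, -0.64836015,  0.2440625 ]), 'tcp_rot': array([ 9.90297876e-01,  1.38956654e-01,  1.41879408e-05, -1.07912887e-03]), 'contact_force': array([-0.55290459,  0.11604951,  0.05024955]), 'wrist_torque': array([-0.0172419 ,  0.01915857, -0.00197403]), 'finger_force': 0.0, 'opening': 1.000073081114574}
```

View pics/scene0.png

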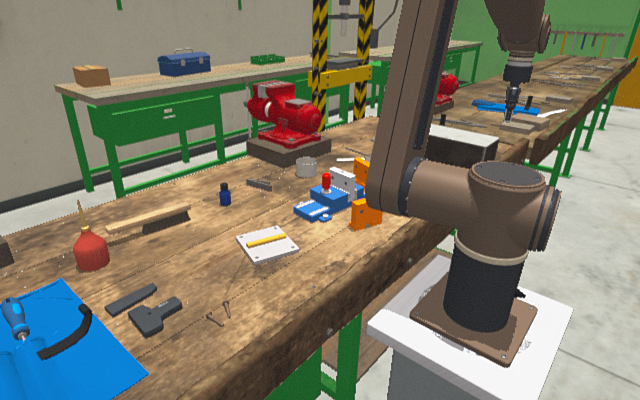

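View pics/top0.png

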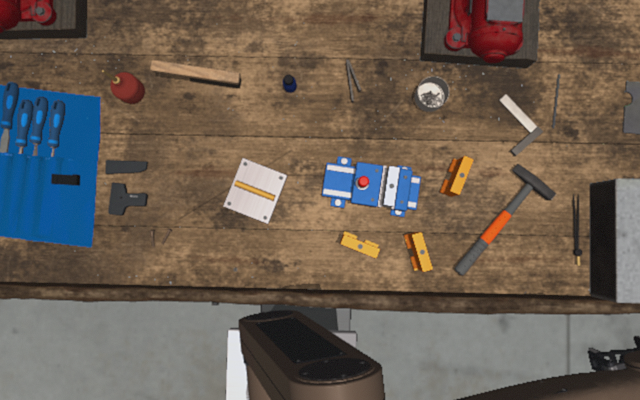

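```bash
cat > h.py <<'E'
from plant import ctrl
import cv2,numpy as np
def cam(n):
    c=ctrl.read_camera(n);c["f"]=c["image"].shape[0]/2/np.tan(np.radians(c["fovy"])/2);return c
def ray(c,uv,z):
    E=c["extrinsics"];d=E[:3,:3]@np.array([(uv[0]-c["cx"])/c["f"],-(uv[1]-c["cy"])/c["f"],-1]);o=E[:3,3]
    return o+d*(z-o[2])/d[2]
def proj(c,p):
    E=c["extrinsics"];q=E[:3,:3].T@(np.asarray(p)-E[:3,3]);return c["cx"]+c["f"]*q[0]/-q[2],c["cy"]-c["f"]*q[1]/-q[2]
def blobs(c,lo,hi,roi,amin=30):
    x0,y0,x1,y1=roi;h=cv2.cvtColor(c["image"][y0:y1,x0:x1],cv2.COLOR_RGB2HSV);m=cv2.inRange(h,lo,hi)
    cs,_=cv2.findContours(m,cv2.RETR_EXTERNAL,cv2.CHAIN_APPROX_NONE,offset=(x0,y0))
    return sorted([k for k in cs if cv2.contourArea(k)>=amin],key=cv2.contourArea,reverse=True)
E
python3 - <<'E'
from h import *
t=cam("top");s=cam("scene")
for n,c,lo,hi,roi,z in [("white",t,(0,0,150),(179,60,255),(200,140,440,240),.012),("brass",t,(15,110,120),(30,255,255),(225,165,285,215),.02),("red",t,(0,150,100),(6,255,255),(340,160,380,210),.113),
 ("blue",t,(100,120,60),(125,255,255),(300,140,440,230),.022),("sc white",s,(0,0,140),(179,60,255),(230,220,305,265),.012),("sc brass",s,(15,110,120),(30,255,255),(235,220,300,260),.02),("sc red",s,(0,150,100),(6,255,255),(310,165,340,195),.09),("sc blk",s,(0,0,120),(179,50,255),(325,160,358,200),.09)]:
    for k in blobs(c,lo,hi,roi,12)[:3]:
        r=cv2.minAreaRect(k);b=cv2.boxPoints(r);w=ray(c,r[0],z)
        W=np.array([ray(c,p,z)[:2] for p in b])
        print(n,cv2.contourArea(k),np.round(r[0],1),np.round(r[1],1),round(r[2],1),"w",w.round(4),"edges",[(round(float(np.hypot(*e)),3),round(float(np.degrees(np.arctan2(e[1],e[0]))),1)) for e in (W[1]-W[0],W[2]-W[1])])
a=cv2.resize(t["image"][140:240,220:440],None,fx=3.6,fy=3.6,interpolation=2)
b=cv2.resize(s["image"][155:270,225:405],None,fx=2,fy=2,interpolation=2)
o=np.zeros((600,792,3),np.uint8);o[:360]=a;o[365:365+230,:360]=b
cv2.imwrite("pics/z.png",o[...,::-1])
E
```

```text
white 2445.5 [254.9 190.3] [48.5 52.7] 21.6 w [0.4949 0.0992 0.012 ] edges [(0.131, -19.9), (0.121, -110.4)]
white 396.5 [391.2 186.7] [11.1 41.8] 8.4 w [ 0.5107 -0.2375  0.012 ] edges [(0.104, -7.4), (0.027, -97.3)]
white 117.5 [336.6 192.7] [27.7  5.2] 8.1 w [ 0.493  -0.1032  0.012 ] edges [(0.013, -6.8), (0.068, -96.9)]
brass 173.0 [254.2 190. ] [41.6  5.2] 21.4 w [0.495  0.0996 0.02  ] edges [(0.013, -19.7), (0.103, -110.2)]
red 65.5 [362.8 181.3] [8.5 9.2] 45.0 w [ 0.5131 -0.1605  0.113 ] edges [(0.021, -43.7), (0.019, -134.0)]
blue 1746.5 [351.4 183.4] [56.4 49.6] 8.1 w [ 0.516  -0.1389  0.022 ] edges [(0.122, -6.8), (0.139, -97.0)]
blue 661.5 [406.1 191.7] [24.  49.6] 9.0 w [ 0.4985 -0.2728  0.022 ] edges [(0.122, -8.1), (0.059, -97.9)]
sc white 1036.0 [267.  242.1] [31.1 56.5] 73.2 w [0.4884 0.1022 0.012 ] edges [(0.162, -105.6), (0.153, 141.9)]
sc brass 155.0 [266.6 239.7] [ 5.2 41.1] 74.1 w [0.4881 0.1037 0.02  ] edges [(0.11, -108.5), (0.025, 142.4)]
sc brass 103.5 [252.8 225. ] [10.2 39.5] 75.2 w [0.5694 0.0769 0.02  ] edges [(0.113, -107.9), (0.057, 143.1)]
sc brass 35.5 [238. 246.] [ 6. 12.] 0.0 w [0.5189 0.1699 0.02  ] edges [(0.054, -39.5), (0.015, -138.3)]
sc red 100.0 [326. 180.] [16.  8.] 90.0 w [ 0.5146 -0.1633  0.09  ] edges [(0.025, -137.6), (0.119, 128.4)]
sc blk 500.0 [342.7 183.1] [33.7 25.5] 85.6 w [ 0.4649 -0.1783  0.09  ] edges [(0.085, -125.9), (0.246, 127.0)]
```

View pics/z.png

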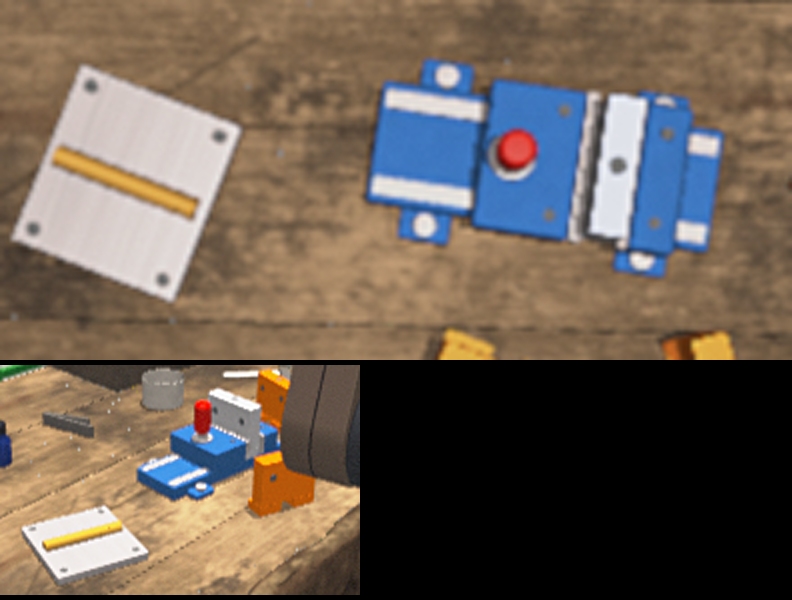

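```bash
cat >> h.py <<'E'
from scipy.spatial.transform import Rotation as R
def yawy(a):  # tool down, tool y at world angle a (deg)
    a=np.radians(a);y=np.array([np.cos(a),np.sin(a),0]);z=np.array([0,0,-1.]);return R.from_matrix(np.c_[np.cross(y,z),y,z])
def go(p,a,p0=None,R0=None):
    s=ctrl.get_state();R0=R0 or R.from_quat(s["tcp_rot"]);p0=s["eef_pos"] if p0 is None else p0
    r=(R0.inv()*yawy(a)).as_rotvec()/(2*np.pi);d=R0.inv().apply(np.asarray(p)-p0)/.2
    print("row",r.round(4),d.round(4))
E
python3 - <<'E'
from h import *
t=cam("top")
b=ray(t,(391.7,185.8),.102);k=ray(t,(363.2,181.4),.113);print(b,k,b-k)
k0=(363.2,181.4)
e=(b-k)[:2];print(np.hypot(*e),np.degrees(np.arctan2(e[1],e[0])))
go((.515,-.1605,.2),-7.4)
E
```

```text
[ 0.505121   -0.22754982  0.102     ] [ 0.51280137 -0.16151372  0.113     ] [-0.00768037 -0.0660361  -0.011     ]
0.06648123727225301 -96.63401575550695
row [-1.000e-04 -1.000e-04 -1.851e-01] [ 2.2544 -1.8931  0.2257]
```

Call:
send_rows(moves="0 0 -0.185 1 -0.84 0 1;0 0 -0.185 1 -0.84 0 1;0 0 -0.185 1 -0.84 0 1;0 0 -0.185 1 -0.84 0 1;0 0 -0.185 1 -0.84 0 1;0 0 -0.185 1 -0.84 0 1;0 0 -0.185 1 -0.84 0 1;0 0 -0.185 1 -0.84 0 1")

```text
time: 1.25
eef_pos: [0.3317, -0.4325, 0.2453]
tcp_rot: [0.752, 0.659, 0.0, -0.0]
contact_force: [-0.9, 0.1, 1.0]
opening: 0.996
finger_force: 0.0
```

```bash
python3 -c "
from h import *
go((.513,-.161,.2),-7.3)"
```

```text
row [-0.     -0.     -0.0007] [1.465  0.7199 0.2265]
```

Call:
send_rows(moves="0 0 0 1 0.49 0.1 1;0 0 0 1 0.49 0.1 1;0 0 0 1 0.49 0.1 1;0 0 0 1 0.49 0.1 1;0 0 0 1 0.49 0.1 1;0 0 0 1 0.49 0.1 1")

```text
time: 2.0
eef_pos: [0.4547, -0.2474, 0.2254]
tcp_rot: [0.752, 0.659, -0.0, 0.0]
contact_force: [-0.2, -1.3, 0.1]
opening: 0.998
finger_force: 0.0
```

```bash
python3 -c "
from h import *
go((.513,-.161,.18),-7.3)"
```

```text
row [-0.      0.0001 -0.0006] [0.4666 0.2328 0.2268]
```

Call:
send_rows(moves="0 0 0 0.467 0.233 0.227 1;0 0 0 0.467 0.233 0.227 1;0 0 0 0.467 0.233 0.227 1;0 0 0 0.467 0.233 0.227 1;0 0 0 0.467 0.233 0.227 1")

```text
time: 2.62
eef_pos: [0.5131, -0.1619, 0.181]
tcp_rot: [0.752, 0.659, 0.0, 0.001]
contact_force: [0.7, -0.1, 0.8]
opening: 1.002
finger_force: 0.0
```

```bash
python3 -c "
from h import *
go((.513,-.161,.09),-7.3)
c=cam('scene');cv2.imwrite('pics/k.png',cv2.resize(c['image'][80:240,220:420],None,fx=3,fy=3)[...,::-1])"
```

```text
row [ 0.0003  0.0002 -0.0008] [ 0.005  -0.002   0.4549]
```

View pics/k.png

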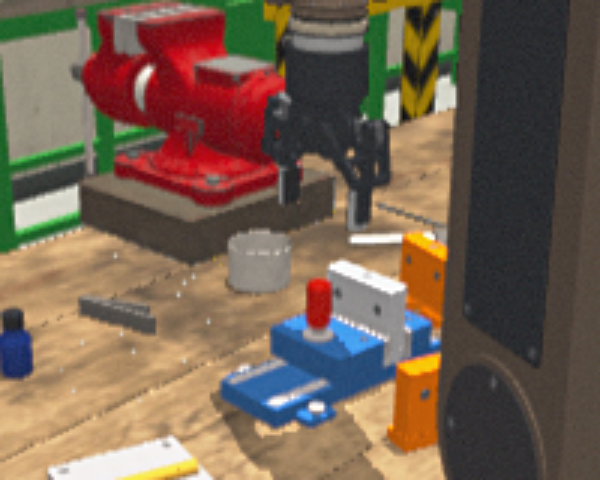

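Call:
send_rows(moves="0 0 0 0.005 0 0.2 1;0 0 0 0.005 0 0.4 1;0 0 0 0.005 0 0.46 1;0 0 0 0.005 0 0.46 1;0 0 0 0.005 0 0.46 -1;0 0 0 0.005 0 0.46 -1;0 0 0 0.005 0 0.46 -1;0 0 0 0.005 0 0.46 -1;0 0 0 0.005 0 0.46 -1;0 0 0 0.005 0 0.46 -1", newtons=40)

```text
time: 3.92
eef_pos: [0.5146, -0.1594, 0.0891]
tcp_rot: [0.751, 0.66, 0.001, 0.002]
contact_force: [4.3, 1.2, 3.6]
opening: 0.293
finger_force: 40.2
```

Call:
send_rows(moves="0 0 0 0.04 0 0 -1;0 0 0 0.08 0 0 -1;0 0 0 0.12 0 0 -1;0 0 0 0.16 0 0 -1;0 0 0 0.2 0 0 -1;0 0 0 0.24 0 0 -1;0 0 0 0.24 0 0 -1;0 0 0 0.24 0 0 -1")

```text
time: 4.92
eef_pos: [0.5207, -0.1131, 0.0891]
tcp_rot: [0.751, 0.66, -0.0, 0.002]
contact_force: [3.5, -4.7, 3.5]
opening: 0.293
finger_force: 40.2
```

Jaw moved about 47 mm. Release, rise, and look.

Call:
send_rows(moves="0 0 0 0 0 0 1;0 0 0 0 0 0 1;0 0 0 0 0 0 1;0 0 0 0 0 0 1;0 0 0 0 0 -0.2 1;0 0 0 0 0 -0.5 1;0 0 0 0 0 -0.65 1;0 0 0 0 0 -0.65 1;0 0 0 0 0 -0.65 1")

```text
time: 6.05
eef_pos: [0.5186, -0.1111, 0.2163]
tcp_rot: [0.751, 0.66, -0.001, -0.001]
contact_force: [1.0, -0.1, -0.7]
opening: 0.998
finger_force: 0.0
```

```bash
python3 -c "
from h import *
go((.505,-.227,.2),-97.2)
c=cam('scene');d=cam('top')
for x,z,roi in((c,.09,(280,150,345,215)),(d,.113,(320,160,400,210))):
  for k in blobs(x,(0,150,100),(6,255,255),roi,12)[:2]:
    r=cv2.minAreaRect(k);print(r,ray(x,r[0],z))
o=np.zeros((500,640,3),np.uint8);o[:240,:300]=cv2.resize(c['image'][120:240,270:420],None,fx=2,fy=2);o[240:480,:480]=cv2.resize(d['image'][130:250,220:460],None,fx=2,fy=2)
cv2.imwrite('pics/j.png',o[...,::-1])"
```

```text
row [-4.000e-04  2.000e-04  2.494e-01] [-0.5833  0.0076  0.0811]
((314.0, 185.0), (16.0, 8.0), 90.0) [ 0.51730754 -0.11236244  0.09      ]
```

View pics/j.png

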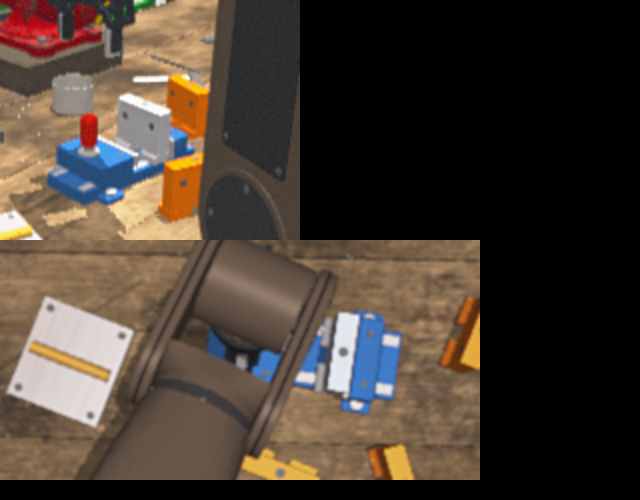

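Call:
send_rows(moves="0 0 0.249 -0.58 0.008 0.08 0.6;0 0 0.249 -0.58 0.008 0.08 0.6;0 0 0.249 -0.58 0.008 0.08 0.6;0 0 0.249 -0.58 0.008 0.08 0.6;0 0 0.249 -0.58 0.008 0.08 0.6;0 0 0.249 -0.58 0.008 0.08 0.6;0 0 0.249 -0.58 0.008 0.08 0.6;0 0 0.249 -0.58 0.008 0.08 0.6;0 0 0.249 -0.58 0.008 0.08 0.6;0 0 0.249 -0.58 0.008 0.08 0.6;0 0 0.249 -0.58 0.008 0.08 0.6")

```text
time: 7.52
eef_pos: [0.5057, -0.2265, 0.2008]
tcp_rot: [0.998, -0.061, -0.001, -0.001]
contact_force: [-0.0, 0.6, -0.1]
opening: 0.799
finger_force: 0.0
```

```bash
python3 -c "
from h import *
go((.5053,-.2267,.078),-97.2)
c=cam('scene');d=cam('top')
o=np.zeros((480,800,3),np.uint8);o[:,:450]=cv2.resize(c['image'][80:240,270:420],None,fx=3,fy=3)
o[:240,450:770]=cv2.resize(d['image'][130:250,300:460],None,fx=2,fy=2)
cv2.imwrite('pics/b.png',o[...,::-1])"
```

```text
row [-0.0001  0.0003  0.0005] [-6.000e-04  1.900e-03  6.141e-01]
```

View pics/b.png

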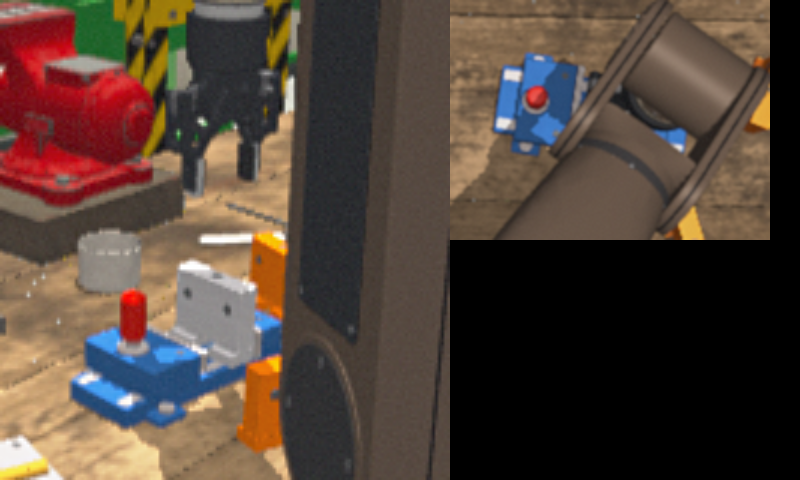

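Call:
send_rows(moves="0 0 0 0 0.002 0.2 0.6;0 0 0 0 0.002 0.4 0.6;0 0 0 0 0.002 0.55 0.6;0 0 0 0 0.002 0.61 0.6;0 0 0 0 0.002 0.61 0.6;0 0 0 0 0.002 0.61 -1;0 0 0 0 0.002 0.61 -1;0 0 0 0 0.002 0.61 -1;0 0 0 0 0.002 0.61 -1;0 0 0 0 0.002 0.61 -1;0 0 0 0 0.002 0.61 -1;0 0 0 0 0.002 0.61 -1", newtons=60)

```text
time: 9.12
eef_pos: [0.5069, -0.2274, 0.0814]
tcp_rot: [0.998, -0.062, 0.001, 0.0]
contact_force: [-0.6, 1.7, 5.4]
opening: 0.271
finger_force: 59.3
```

Call:
send_rows(moves="0 0 0 0 0 -0.05 -1;0 0 0 0 0 -0.1 -1;0 0 0 0 0 -0.2 -1;0 0 0 0 0 -0.35 -1;0 0 0 0 0 -0.5 -1;0 0 0 0 0 -0.6 -1;0 0 0 0 0 -0.6 -1;0 0 0 0 0 -0.6 -1")

```text
time: 10.12
eef_pos: [0.5053, -0.2268, 0.1987]
tcp_rot: [0.998, -0.062, -0.001, -0.001]
contact_force: [-0.1, 0.5, -2.2]
opening: 0.275
finger_force: 58.8
```

```bash
python3 -c "
from h import *
s=ctrl.get_state();print(s['eef_pos'],s['tcp_rot'],s['contact_force'])
go((.495,.0993,.2),-110.0)"
```

```text
[ 0.50529927 -0.22675436  0.19868939] [ 9.98097290e-01 -6.16499195e-02 -9.10220665e-04 -5.08935343e-04] [-0.12912589  0.46159717 -2.22016123]
row [-0.0001  0.0003  0.0359] [-0.2517 -1.6115 -0.0046]
```

Call:
send_rows(moves="0 0 0.036 -0.15 -1 0 -1;0 0 0.036 -0.15 -1 0 -1;0 0 0.036 -0.15 -1 0 -1;0 0 0.036 -0.15 -1 0 -1;0 0 0.036 -0.15 -1 0 -1;0 0 0.036 -0.15 -1 0 -1")

```text
time: 10.88
eef_pos: [0.5009, -0.0262, 0.1995]
tcp_rot: [0.985, -0.174, -0.0, 0.0]
contact_force: [0.2, 0.3, -2.3]
opening: 0.271
finger_force: 60.0
```

```bash
python3 -c "
from h import *
go((.495,.0993,.14),-110.0)"
```

```text
row [ 0.0001  0.0001 -0.0002] [-0.2431 -0.5794  0.297 ]
```

Call:
send_rows(moves="0 0 0 -0.243 -0.58 0 -1;0 0 0 -0.243 -0.58 0 -1;0 0 0 -0.243 -0.58 0 -1;0 0 0 -0.243 -0.58 0.35 -1;0 0 0 -0.243 -0.58 0.4 -1;0 0 0 -0.243 -0.58 0.4 -1;0 0 0 -0.243 -0.58 0.4 -1;0 0 0 -0.243 -0.58 0.4 -1")

```text
time: 11.88
eef_pos: [0.4966, 0.1003, 0.1221]
tcp_rot: [0.985, -0.174, 0.002, -0.0]
contact_force: [-0.5, 0.2, -2.4]
opening: 0.27
finger_force: 60.7
```

```bash
python3 -c "
from h import *
s=ctrl.get_state();print(s['eef_pos'],s['tcp_rot'])
c=cam('scene')
np.save('c.npy',c,allow_pickle=True)
cv2.imwrite('pics/p.png',cv2.resize(c['image'][165:275,220:320],None,fx=5,fy=5,interpolation=2)[...,::-1])"
```

```text
[0.49655296 0.1002862  0.12210696] [ 9.84713716e-01 -1.74168891e-01  1.99547924e-03 -3.36280901e-04]
```

View pics/p.png

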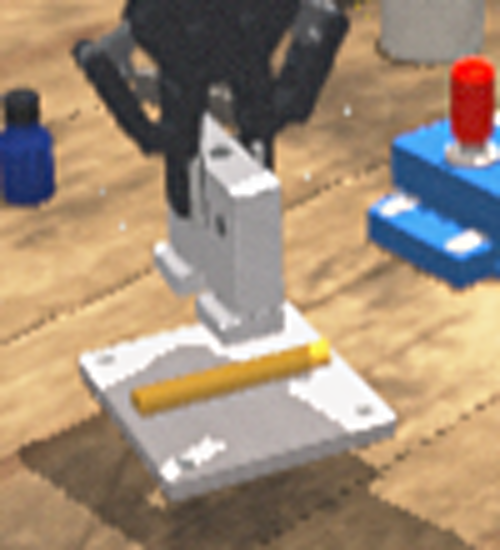

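```bash
python3 -c "
from h import *
c=np.load('c.npy',allow_pickle=True).item()
s=ctrl.get_state();p=s['eef_pos'];Rt=R.from_quat(s['tcp_rot'])
zb=p[2]-.0594
print('expected tool x,y +-45mm, toe -20mm / -12')
for n,(x,y),z in [('toeR',(225,342),zb),('toeL',(155,262),zb),('slotL',(184,296),zb),('slotR',(198,317),zb),('backR',(282,330),zb),('topBackR',(280,180),zb+.08),('topFrontR',(233,192),zb+.08),('topFrontL',(203,110),zb+.08)]:
  w=ray(c,(220+(x-2)/5,165+(y-2)/5),z);print(n,w.round(4),(Rt.inv().apply(w-p)*1000).round(1))
# model reprojection: block centred on tcp
for tx in(-45,-11,11,45):
  print(tx,[np.round((np.array(proj(c,p+Rt.apply([tx/1000,ty/1000,p[2]-z])))-[220,165])*5+2,0) for ty,z in((-12,zb),(12,zb),(-12,zb+.08),(12,zb+.08))])
for n in(-45,0,45):
  print(n,[np.round((np.array(proj(c,(.495,.0993,.024)+n/1000*np.array([np.cos(np.radians(69.9)),np.sin(np.radians(69.9)),0])))-[220,165])*5+2,0)])
for P in ((-60,-65),(-60,65),(60,-65),(60,65)):
  a=np.radians(69.9);e=np.array([np.cos(a),np.sin(a)]);f=np.array([-e[1],e[0]]);q=np.array([.495,.0993])+(P[0]*e+P[1]*f)/1000
  print(P,np.round((np.array(proj(c,[*q,.012]))-[220,165])*5+2))
"
```

```text
expected tool x,y +-45mm, toe -20mm / -12
toeR [0.4625 0.1322 0.0624] [-42.8 -18.2  59.3]
toeL [0.547  0.1014 0.0624] [ 47.1 -18.3  59.6]
slotL [0.5099 0.1153 0.0624] [  7.5 -18.5  59.4]
slotR [0.4895 0.1247 0.0624] [-14.9 -20.4  59.4]
backR [0.4503 0.1063 0.0624] [-45.4  10.3  59.2]
topBackR [0.45   0.1048 0.1424] [-44.9  11.7 -20.8]
topFrontR [0.4571 0.1279 0.1424] [-46.2 -12.4 -20.7]
topFrontL [0.5346 0.075  0.1424] [ 44.8  10.7 -20.5]
-45 [array([239., 341.]), array([285., 329.]), array([233., 191.]), array([281., 180.])]
-11 [array([211., 309.]), array([256., 298.]), array([204., 162.]), array([251., 152.])]
11 [array([194., 290.]), array([238., 279.]), array([186., 145.]), array([232., 135.])]
45 [array([168., 261.]), array([212., 250.]), array([160., 118.]), array([205., 109.])]
-45 [array([312., 339.])]
0 [array([231., 360.])]
45 [array([147., 383.])]
(-60, -65) [287. 297.]
(-60, 65) [397. 412.]
(60, -65) [ 75. 351.]
(60, 65) [169. 478.]
```

```bash
python3 -c "
from h import *
c=np.load('c.npy',allow_pickle=True).item()
for n,f,x0,y0,w,h in(('scene','pics/scene0.png',232,222,72,44),('top','pics/top0.png',222,156,66,68)):
  im=cv2.imread(f); 
  if n=='top': c.update({k:v for k,v in cam('top').items()})
  g=cv2.cvtColor(im,cv2.COLOR_BGR2GRAY)[y0:y0+h,x0:x0+w]
  sat=cv2.cvtColor(im,cv2.COLOR_BGR2HSV)[y0:y0+h,x0:x0+w,1]
  white=((sat<60)&(g>110)).astype(np.uint8)
  k,_=cv2.findContours(white,0,1);k=max(k,key=cv2.contourArea);m=np.zeros_like(g);cv2.drawContours(m,[cv2.convexHull(k)],-1,1,-1)
  bh=cv2.morphologyEx(g,cv2.MORPH_BLACKHAT,np.ones((5,5)));bh[sat>70]=0;bh=bh*m
  G=cv2.GaussianBlur(bh.astype(float),(0,0),.8);W=[]
  for i in range(7):
    _,v,_,(x,y)=cv2.minMaxLoc(G);x=max(x,2);y=max(y,2);P=bh[y-2:y+3,x-2:x+3].astype(float);yy,xx=np.mgrid[y-2:y-2+P.shape[0],x-2:x-2+P.shape[1]]
    u=(xx*P).sum()/P.sum()+x0;q=(yy*P).sum()/P.sum()+y0;print(n,round(v),round(u,1),round(q,1),ray(c,(u,q),.012).round(4));cv2.circle(G,(x,y),4,0,-1)
"
```

```text
scene 68 256.4 257.1 [0.4591 0.1646 0.012 ]
scene 57 292.4 246.7 [0.4264 0.0749 0.012 ]
scene 53 274.9 227.8 [0.525  0.0385 0.012 ]
scene 49 240.8 236.6 [0.5582 0.1286 0.012 ]
scene 44 245.9 252.9 [0.4911 0.1693 0.012 ]
scene 43 296.1 250.8 [0.407  0.0825 0.012 ]
scene 41 237.1 240.3 [0.5512 0.1466 0.012 ]
top 92 264.7 217.2 [0.4287 0.0729 0.012 ]
top 89 280.4 177.4 [0.5282 0.0369 0.012 ]
top 84 228.8 203.1 [0.4617 0.1629 0.012 ]
top 84 244.8 163.4 [0.5612 0.1261 0.012 ]
top 53 265.0 222.6 [0.4156 0.0718 0.012 ]
top 30 286.0 176.5 [0.5306 0.023  0.012 ]
top 25 223.2 204.7 [0.4575 0.1767 0.012 ]
```

```bash
python3 -c "
from h import *
s=ctrl.get_state();print(s['eef_pos'],R.from_quat(s['tcp_rot']).as_matrix().round(4).tolist())
go((.4938,.1005,.092),-110.1)"
```

```text
[0.49593388 0.10053718 0.1214913 ] [[0.9395, -0.3426, 0.0029], [-0.3426, -0.9395, -0.0], [0.0027, -0.001, -1.0]]
row [-0.0002 -0.0004  0.0002] [-0.0104  0.004   0.1474]
```

Call:
send_rows(moves="0 0 0 -0.01 0.004 0.05 -1;0 0 0 -0.01 0.004 0.1 -1;0 0 0 -0.01 0.004 0.14 -1;0 0 0 -0.01 0.004 0.14 -1;0 0 0 -0.01 0.004 0.14 -1;0 0 0 -0.01 0.004 0.14 -1")

```text
time: 12.72
eef_pos: [0.4932, 0.1006, 0.0923]
tcp_rot: [0.985, -0.174, 0.0, -0.0]
contact_force: [-0.3, 0.2, -2.9]
opening: 0.276
finger_force: 60.8
```

```bash
python3 -c "
from h import *
s=ctrl.get_state();print(s['eef_pos'],s['contact_force'])
c=cam('scene');np.save('c2.npy',c,allow_pickle=True)
cv2.imwrite('pics/q.png',cv2.resize(c['image'][195:265,230:310],None,fx=7,fy=7,interpolation=2)[...,::-1])"
```

```text
[0.49315183 0.10058031 0.09234331] [-0.31333229  0.19164464 -2.92648832]
```

View pics/q.png

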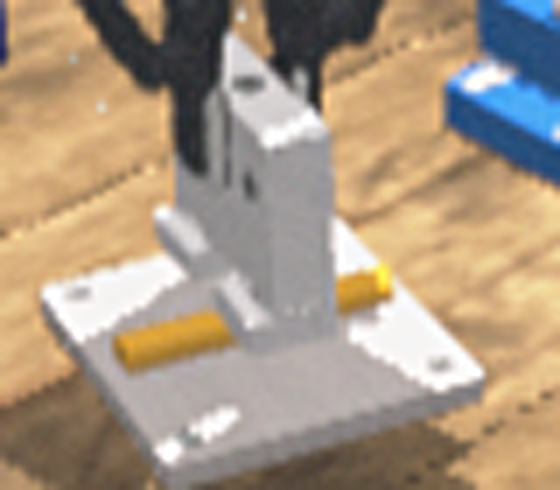

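Call:
send_rows(moves="0 0 0 0 0 0.02 -1;0 0 0 0 0 0.04 -1;0 0 0 0 0 0.06 -1;0 0 0 0 0 0.08 -1;0 0 0 0 0 0.08 -1;0 0 0 0 0 0.08 -1")

```text
time: 13.52
eef_pos: [0.493, 0.1005, 0.076]
tcp_rot: [0.985, -0.174, 0.0, 0.0]
contact_force: [0.7, -0.7, -3.6]
opening: 0.272
finger_force: 60.8
```

Call:
send_rows(moves="0 0 0 0 0 0.006 -1;0 0 0 0 0 0.012 -1;0 0 0 0 0 0.018 -1;0 0 0 0 0 0.022 -1;0 0 0 0 0 0.025 -1;0 0 0 0 0 0.025 -1;0 0 0 0 0 0.025 -1")

```text
time: 14.4
eef_pos: [0.4931, 0.1006, 0.0714]
tcp_rot: [0.985, -0.174, 0.0, -0.0]
contact_force: [0.1, -0.6, 1.8]
opening: 0.275
finger_force: 61.4
```

Contact starts at z = 0.0714, exactly the predicted seated height. A touch further to make it sit flat.

Call:
send_rows(moves="0 0 0 0 0 0.004 -1;0 0 0 0 0 0.008 -1;0 0 0 0 0 0.008 -1;0 0 0 0 0 0.008 -1")

```text
time: 14.9
eef_pos: [0.4932, 0.1007, 0.0713]
tcp_rot: [0.985, -0.174, -0.0, 0.0]
contact_force: [-5.3, -0.7, 11.7]
opening: 0.279
finger_force: 63.0
```

Call:
send_rows(moves="0 0 0 0 0 -0.006 -1;0 0 0 0 0 -0.006 -1;0 0 0 0 0 -0.006 0;0 0 0 0 0 -0.006 0.5;0 0 0 0 0 -0.006 0.5;0 0 0 0 0 -0.006 0.5;0 0 0 0 0 -0.006 0.5;0 0 0 0 0 -0.2 0.5;0 0 0 0 0 -0.5 0.5;0 0 0 0 0 -0.8 0.5;0 0 0 0 0 -0.8 0.5;0 0 0 0 0 -0.8 0.5")

```text
time: 16.4
eef_pos: [0.4924, 0.1006, 0.229]
tcp_rot: [0.985, -0.174, -0.0, -0.0]
contact_force: [-0.4, 0.1, -1.0]
opening: 0.75
finger_force: 0.0
```

```bash
python3 -c "
from h import *
c=cam('scene')
cv2.imwrite('pics/r.png',cv2.resize(c['image'][185:275,225:345],None,fx=5,fy=5,interpolation=2)[...,::-1])"
```

```text
(no output)
```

View pics/r.png

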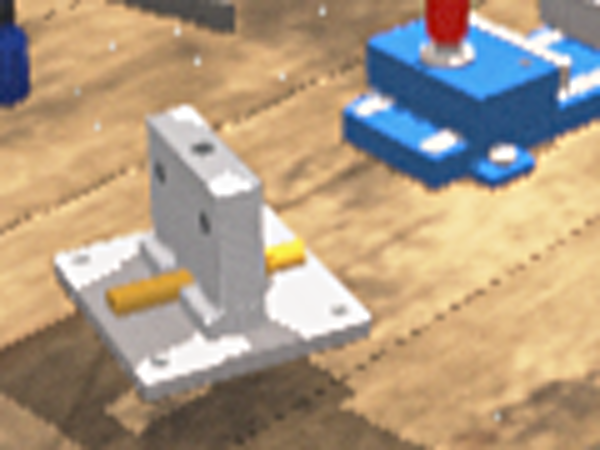

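The block stands upright on the plate with its slot over the key, which enters it at (185,285) in the crop. It is seated flat, wholly on the plate, and the gripper is clear.

```bash
python3 -c "
from plant import ctrl
print(ctrl.sign_off())"
```

```text
the job is handed in; nothing more can be done
None
```

The jaw is open about 47 mm, and the aluminium block is seated upright over the brass key, wholly on the plate; I let go only after contact at the seated height, then handed the job in at about 16.5 s.

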